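# Release the ratchet and push the holder's sliding jaw back

## Robot

A 7-joint arm with a two-finger parallel gripper is mounted at the origin on a cart in front of the work surface, level with it; the furniture and walls round the work are solid. World frame = base frame: x ahead of the robot, y to its left, z up, the work surface at z = 0. Lengths are in m, angles in degrees, forces in N, time in s.
With the tool pointing down it reaches from about 0.425 to 0.8 m from the base axis. Payload 8.3 kg.
Tool frame: the origin (TCP) lies midway between the tips of the shut fingers; the grasp point (between the pads) lies 19 mm behind it; y points along the fingers, z is the direction in which the jaws open and shut, and the axes are right-handed (so a half turn about y gives the same grasp; the last joint's range is limited). The gripper opens to 85 mm and grips with 20 to 120 N. Pads are 22 mm wide; open, the fingers measure 114 mm over their backs; the gripper's body (76 mm by 85 mm) begins 54 mm behind the grasp point. The pads swing forward as they close: fully open they stand 13 mm farther back than shut.
Start: joints at [68.417, 21.967, 0.94, 78.501, -0.361, 79.538, -2.664], TCP at [0.193, -0.594, 0.231] pointing down, gripper open.
Joint ranges: [-169.22, 169.22], [-14.56, 117.87], [-87.37, 89.26], [10.42, 133.3], [-82.24, 262.24], [0.94, 117.77], [-172.7, 172.7]. Speed limits (degrees/s): [136.94, 136.94, 172.46, 172.46, 180, 180, 180].

## Interface

Orientations are given as a 3x3 rotation matrix whose columns are the frame's x, y, z axes.
In Python, from station import robot, move_gripper, eyes, telemetry gives the robot as it stands. The module is installed in compiled form; this text tells all that it offers. Calls block until the motion is done:
- robot.goto(position, orientation): joint-space move of the TCP to a pose.
- robot.move_l(position, vel=0.15, ori=None, until_force=None): straight line of the TCP; ori=None keeps the orientation; vel is the mean speed in m/s. With until_force (N) it stops when the force on the tool has changed by that much, and returns True; else False.
- robot.goto_joints(angles): joint-space move.
- move_gripper(opening): opening from 0.0 (shut) to 1.0 (fully open); the grip force is fixed at half the most; returns when the fingers have stopped.
- robot.pause(seconds).
- robot.solve_ik(position, orientation): joint angles nearest the present ones, or None.
- eyes.snapshot(name): name is "side" or "top"; returns a dict with "pixels" (384x512x3 uint8, red, green, blue), "intrinsics" (3x3 intrinsics, pixels), "distortion" ([k1, k2, p1, p2, k3] as OpenCV has them; the pictures are not rectified), "cam_to_world" (4x4, takes a point from camera to world coordinates). Camera axes: x right, y down, z forward; pixel columns grow to the right and rows downward; lengths in m; the calibration is good to about 2 mm. A picture is of the moment at which its call begins. There is no depth.
A pose or a line that the arm cannot do raises robot.IKError and nothing moves.
- robot.sign_off(): hands the job in, once; it reports no verdict.
Trained networks look in a picture, given as the dict that the camera call returned (one of the last four; its "shot" number tells which), for a name from the list of things; names that differ only in an ending like _2 or _b are one class to them, and where a whole thing is asked for, a point or a joint stands for the part that bears it (a point fixed in the world has none). Each returns a list of dicts, best first, with "confidence" (0 to 1); they miss things now and then, are a little off and sometimes report something else, mostly with a low value. They report only what shows in the picture. A call takes as long as a camera call. They do not tell look-alikes from the thing itself.
- eyes.spot_in(picture, label): "position" ([row, column] in pixels, amid what is visible of it).
Readings, each from a call of its own:
- telemetry.get_t(): time.
- telemetry.get_joints(): joint angles.
- telemetry.get_joint_velocities(): joint speeds.
- telemetry.get_tau(): joint torques, N m.
- telemetry.get_ee_pos(): TCP position.
- telemetry.get_eef_rot(): TCP orientation.
- telemetry.get_ft_force(): force on the tool from outside, world axes, zero at the start.
- telemetry.get_wrist_torque(): the same for the moment, N m.
- telemetry.get_opening(): opening from 0.0 (shut) to 1.0 (fully open).
Only numpy, scipy, OpenCV 4.12 (cv2) and the standard library are available. Lean on these libraries where they do the work, as an engineer would, in place of code of your own. Each camera call takes 0.05 s, during which the arm holds its last target. There are 200 camera calls.

## Task

Open the ratchet part holder so that the gear can be taken out later: press the thumb pad of the release lever, behind the sliding jaw, down until the lever snaps over, then push the jaw back along its bar, away from the gear, until it is fully home against the two end stops. Nothing is to be picked up: leave the gear lying where it is in the holder and do not disturb the small parts beside it.

Things in the scene. Friction and masses are not known exactly. Their poses are not given: they have to be found in the camera images.
- holder: Ratchet part holder, fixed to the worktop: dark steel bed 308 x 80 mm and 12 mm thick, with a grey fixed fence at one end, a grey sliding jaw, a toothed rack strip along the middle and two grey stop blocks (16 mm high) at the other end. Origin on the worktop on the bed's centre line; its x axis runs along the bar from the fence towards the end stops (the way the jaw opens), z up. Bed from x -190 to +118 mm; fence from x -190 to -172 mm, top 47 mm above the worktop.
- slide_jaw (a joint): Position of the sliding jaw along the bar in m: 0 = nearest the fence, grows as the jaw goes back (holder +x), 0.085 = fully home against the end stops; starts at 0.010 to 0.050, clear of the gear. While the pawl is in the rack the jaw can go back at most one 6 mm tooth before it is held fast (towards the fence it clicks along freely); released, it slides with about 3 N of friction (more when pushed fast) and stays where it is left.
- jaw_face (a point): Point on the sliding jaw's flat working face (the side that looks towards the fence and the gear), on the centre line, 56 mm above the worktop; moves with the jaw. Its x axis is the opening direction and points into the jaw. The jaw plate is 72 mm wide, 14 mm thick, and its top is 70 mm above the worktop; its upper part stands free above the gear. The carriage behind it is 92 mm wide and 30 mm high.
- release (a joint): Angle of the release lever on the jaw in rad: 0 to about 0.1 = pawl down in the rack (locked), 0.40 = thumb pad fully down, pawl lifted clear (released). It tips either way like a rocker: the pad needs about 3 N at first, the lever snaps over beyond 0.20 and then stays down by itself.
- release_pad (a point): Middle of the top of the release lever's ribbed thumb pad, 26 x 26 mm, dark steel; it stands behind the jaw plate, over the middle of the carriage, about 37 mm past the jaw plate's back (51 mm past the working face) and 68 to 71 mm above the worktop when locked. Pressing it down releases the ratchet; it sinks about 15 mm in all, to a firm stop, and shifts some 8 mm towards the jaw plate. It moves with the jaw.
- gear_a: Grey toothed gear, 60 mm across and 22 mm high, lying flat on the bed between fence and sliding jaw, its top 34 mm above the worktop. Origin at the centre of its underside, z up.
- knob_a: Bystander: black star knob 38 mm across, stud up, 43 mm high, on the worktop beside the holder. Origin at its underside.
- bearing_c: Bystander: ball bearing 44 mm across, 13 mm high, flat on the worktop beside the holder. Origin at its underside.
- fitting_a: Bystander: brass hose tail 40 mm long, 19 mm high, on the worktop beside the holder. Origin at its underside.
Not all that is in view belongs to the job. Leave any blue or green look-alike of the gear_a alone.

How it is judged (in metres and radians):
On the way, in this order (a step that is already met when the one before it is completed fails the run):
1. the release pad is pressed down and the lever has snapped over, the pawl clear of the rack (value of joint release above 0.3 rad), for 0.1 s.
2. the jaw is pushed back fully home (value of joint slide_jaw above 0.079 m), for 0.2 s.
At the end, for the whole second after the job is handed in: The jaw is at rest within 6 mm of its end stops, the gear still lies flat within 15 mm of where it was, and each of the three small parts is within 20 mm of where it stood (value of joint slide_jaw above 0.079 m and velocity of joint slide_jaw below 0.01 m/s and distance of gear_a from where it was at the start of the episode below 0.015 m and angle between gear_a's own z axis and vertical below 0.1 rad and linear speed of gear_a below 0.01 m/s and distance of each of knob_a, bearing_c, fitting_a from where it was at the start of the episode below 0.02 m); the robot touches nothing.
It fails at once if the gear is lifted or shifted by 15 mm or more (distance of gear_a from where it was at the start of the episode above 0.015 m or z of gear_a in the frame of holder above 0.02 m).
It fails at once if a small part beside the holder is shifted by 20 mm or more (distance of any of knob_a, bearing_c, fitting_a from where it was at the start of the episode above 0.02 m).
It also fails if it takes over 32 s, if anything falls off the work surface, if the arm or the gripper's body presses on something with over 40 N, if the wrist force passes 120 N, or if a joint passes its speed limit or range.

## Working session

There is one attempt and no reset: what is moved stays moved. The work goes in short steps, each a Python script; the robot and the scene stay as the last script left them, time stands still between calls to the robot, and variables do not carry over. Pictures are saved under pics/ and viewed, about 8 in all and at most 12, crops included, and the job is handed in when it is done.

```bash
mkdir -p pics
cat > h.py <<'E'
import numpy as np, cv2
from station import robot, move_gripper, eyes, telemetry
def ray(p,rc):
    K=np.array(p["intrinsics"],float);D=np.array(p["distortion"],float);T=np.array(p["cam_to_world"])
    u=cv2.undistortPoints(np.array([[[rc[1],rc[0]]]],float),K,D)[0,0]
    return T[:3,3],T[:3,:3]@np.array([u[0],u[1],1])
def at_z(p,rc,z):
    o,d=ray(p,rc); return o+d*(z-o[2])/d[2]
def tri(l):
    A=np.zeros((3,3));b=np.zeros(3)
    for p,rc in l:
        o,d=ray(p,rc);d=d/np.linalg.norm(d);M=np.eye(3)-np.outer(d,d);A+=M;b+=M@o
    x=np.linalg.solve(A,b)
    return x,[round(float(np.linalg.norm(np.cross(x-ray(p,rc)[0],ray(p,rc)[1]/np.linalg.norm(ray(p,rc)[1])))),4) for p,rc in l]
def proj(p,X):
    T=np.linalg.inv(np.array(p["cam_to_world"]));X=np.atleast_2d(np.array(X,float))
    return cv2.projectPoints(X,cv2.Rodrigues(T[:3,:3])[0],T[:3,3],np.array(p["intrinsics"],float),np.array(p["distortion"],float))[0][:,0]
def save(p,n): cv2.imwrite(f"pics/{n}.png",np.array(p["pixels"])[:,:,::-1])
E
python3 - <<'E'
from h import *
np.set_printoptions(precision=4,suppress=True)
P={n:eyes.snapshot(n) for n in("side","top")}
for n,p in P.items(): save(p,n+"0"); print(n,np.array(p["cam_to_world"]))
for l in["holder","slide_jaw","jaw_face","release","release_pad","gear_a","knob_a","bearing_c","fitting_a"]:
    r={n:eyes.spot_in(p,l) for n,p in P.items()}
    for n in r: print(l,n,[(np.round(d["position"],1).tolist(),round(d["confidence"],2)) for d in r[n]][:4])
    if r["side"] and r["top"]: print("   ",*tri([(P[n],r[n][0]["position"]) for n in P]))
print(telemetry.get_t(),telemetry.get_eef_rot(),telemetry.get_ee_pos())
im=np.hstack([cv2.imread("pics/side0.png"),cv2.imread("pics/top0.png")])
E
```

```text
side [[-0.9905 -0.0764  0.114   0.3249]
 [-0.1364  0.4586 -0.8781  1.3275]
 [ 0.0148 -0.8854 -0.4647  0.5403]
 [ 0.      0.      0.      1.    ]]
top [[ 0.0285 -0.9934  0.1113  0.3595]
 [-0.9994 -0.0262  0.022   0.4334]
 [-0.0189 -0.1119 -0.9935  0.9572]
 [ 0.      0.      0.      1.    ]]
holder side [([184.3, 239.1], 0.97), ([188.8, 219.1], 0.51)]
holder top [([180.3, 275.2], 0.73)]
    [0.4778 0.4102 0.0552] [0.0099, 0.0099]
slide_jaw side [([191.4, 232.2], 0.56)]
slide_jaw top [([178.9, 273.6], 0.71)]
    [0.4881 0.4139 0.0376] [0.0054, 0.0054]
jaw_face side [([192.7, 227.3], 0.6), ([185.0, 220.7], 0.52)]
jaw_face top [([177.0, 271.9], 0.95)]
    [0.4956 0.4182 0.0355] [0.0027, 0.0027]
release side [([186.1, 222.6], 0.51), ([174.2, 258.1], 0.27)]
release top [([176.7, 263.9], 0.8)]
    [0.4971 0.4377 0.0611] [0.0024, 0.0024]
release_pad side [([189.5, 218.3], 0.6)]
release_pad top [([171.7, 267.6], 0.83), ([240.3, 289.3], 0.19)]
    [0.5098 0.4292 0.0475] [0.001, 0.001]
gear_a side [([175.1, 257.3], 0.8), ([174.8, 310.3], 0.71)]
gear_a top [([253.6, 336.2], 0.97), ([142.1, 194.0], 0.95), ([198.6, 321.9], 0.91)]
    [0.3821 0.2706 0.0187] [0.0616, 0.0616]
knob_a side []
knob_a top [([204.2, 215.1], 0.74)]
bearing_c side []
bearing_c top [([217.1, 250.0], 0.76)]
fitting_a side [([196.8, 289.8], 0.51)]
fitting_a top [([239.7, 289.4], 0.45)]
    [0.3538 0.3726 0.0123] [0.0028, 0.0028]
1.0 [[-0.9511  0.      0.3088]
 [-0.3088  0.0001 -0.9511]
 [-0.0001 -1.     -0.0001]] [ 0.193  -0.5944  0.2313]
```

View images.

Run:
```python
import cv2
a=cv2.imread("pics/top0.png")[110:290,150:390]; cv2.imwrite("pics/topc.png",cv2.resize(a,(800,600),interpolation=3))
a=cv2.imread("pics/side0.png")[130:250,160:360]; cv2.imwrite("pics/sidec.png",cv2.resize(a,(800,480),interpolation=3))
```

```text
(no output)
```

View pics/topc.png

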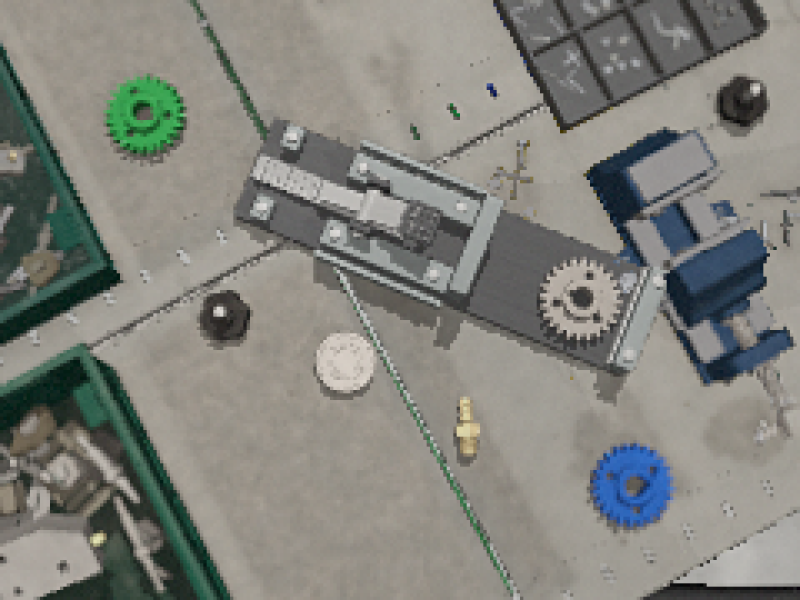

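View pics/sidec.png

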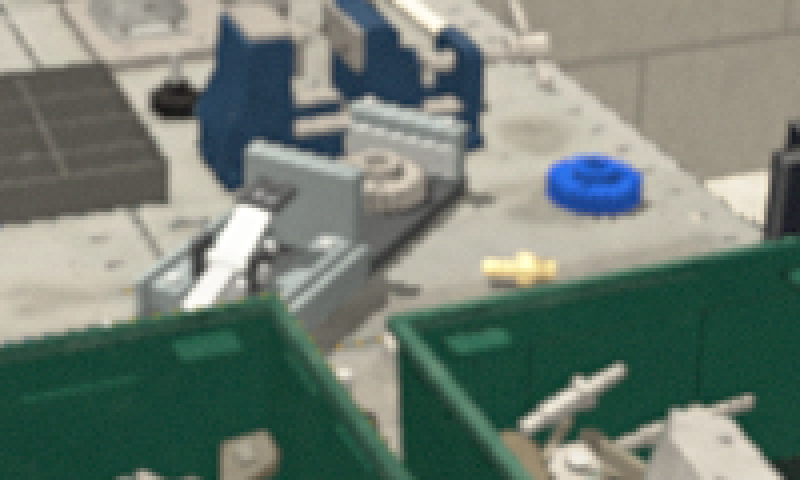

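View pics/side0.png

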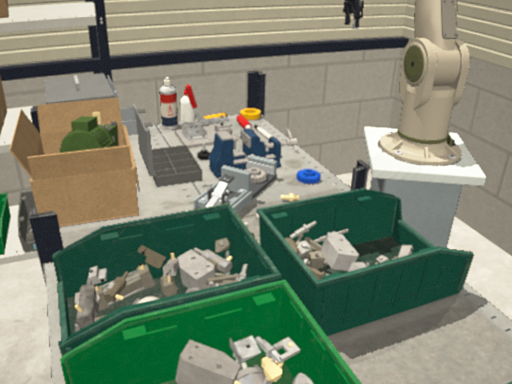

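```bash
cat >> h.py <<'E'
def H(q,pts):
    x,y,a=q; R=np.array([[np.cos(a),-np.sin(a),0],[np.sin(a),np.cos(a),0],[0,0,1]])
    return np.atleast_2d(pts)@R.T+[x,y,0]
E
python3 - <<'E'
from h import *
from scipy.optimize import least_squares
np.set_printoptions(precision=4,suppress=True)
t=eyes.snapshot("top");s=eyes.snapshot("side")
ct=lambda u,v:(150+u*.3-.35,110+v*.3-.35)
cs=lambda u,v:(160+u/4-.4,130+v/4-.4)
# top: bed far corners, fence outer top; side: fence top outer/inner corners
ht=[(.118,-.04,.012),(.118,.04,.012),(-.19,.04,.047),(-.19,-.04,.047)]
it=[ct(275,119),ct(235,218),ct(628,372),ct(666,272)]
f=lambda v:np.r_[(proj(t,H(v[:3],ht))-it).ravel(),
  (proj(t,H(v[:3],[(v[3],-.036,.07),(v[3],.036,.07)]))-[ct(503,199),ct(473,294)]).ravel(),
  (proj(s,H(v[:3],[(v[3]+.014,-.036,.07),(v[3]+.014,.036,.07)]))-[cs(247,148),cs(362,175)]).ravel()]
r=least_squares(f,[.48,.42,1.2,-.03],x_scale=[.1,.1,.3,.1])
v=r.x;print(v,np.degrees(v[2]),r.fun.reshape(-1,2))
pt,ps=ct(420,225),cs(265,192)
X,e=tri([(t,pt[::-1]),(s,ps[::-1])]);print("pad tri",X,e,"pred",H(v[:3],(v[3]+.051,0,.07)))
print("gear",at_z(t,ct(580,300)[::-1],.034), "expected pad top at z.07 from top",at_z(t,pt[::-1],.07))
np.save("q.npy",v)
for p,n,c in((t,"ovt",(110,290,150,390)),(s,"ovs",(130,250,160,360))):
    k=4;im=cv2.resize(np.ascontiguousarray(p["pixels"][c[0]:c[1],c[2]:c[3],::-1]),None,fx=k*.8,fy=k*.8,interpolation=3);k*=.8
    def poly(pts,col):
        pp=((proj(p,H(v[:3],pts))-[c[2],c[0]]+.5)*k).astype(np.int32);cv2.polylines(im,[pp],True,col,1)
    box=lambda a,b,w,z:[(a,-w,z),(b,-w,z),(b,w,z),(a,w,z)]
    poly(box(-.19,.118,.04,.012),(0,0,255));poly(box(-.19,-.172,.04,.047),(0,255,255))
    poly(box(v[3],v[3]+.014,.036,.07),(255,0,255));poly(box(v[3]+.038,v[3]+.064,.013,.07),(0,255,0))
    cv2.imwrite(f"pics/{n}.png",im)
a,b=cv2.imread("pics/ovt.png"),cv2.imread("pics/ovs.png")
a=a[:, :640] ; h=max(a.shape[1],b.shape[1])
pad=lambda i:cv2.copyMakeBorder(i,0,0,0,h-i.shape[1],0)
o=np.vstack([pad(a[:400]),pad(b)]);o=cv2.resize(o,None,fx=min(1,600/o.shape[0]),fy=min(1,600/o.shape[0]));cv2.imwrite("pics/ov.png",o)
# bin rim height & vise: network-free, print IK feasibility
E
```

```text
[ 0.5003  0.4239  1.208  -0.0649] 69.2134853466185 [[-0.7675 -0.5065]
 [-1.438  -0.5877]
 [ 0.898   0.6108]
 [ 1.7655 -1.0603]
 [ 1.4419  0.7419]
 [-1.2406  1.1604]
 [ 0.2037  0.5848]
 [-0.8346  0.9354]]
pad tri [0.4952 0.4106 0.0683] [0.002, 0.002] pred [[0.4953 0.4109 0.07  ]]
gear [0.4476 0.2947 0.034 ] expected pad top at z.07 from top [0.493  0.4105 0.07  ]
```

View pics/ov.png

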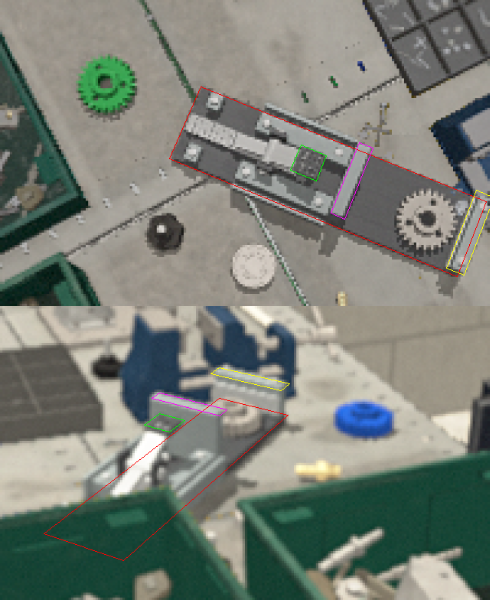

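Run:
```python
from h import *
np.set_printoptions(precision=3,suppress=True)
q=np.load("q.npy");t=eyes.snapshot("top");s=eyes.snapshot("side")
ct=lambda u,v:(110+v*.3-.35,150+u*.3-.35); cs=lambda u,v:(130+v/4-.4,160+u/4-.4)
u=np.array([np.cos(q[2]),np.sin(q[2])])
for c in((590,170),(630,255),(665,130),(625,185)):
  for z in(0.,.1):
    w=at_z(t,ct(*c),z)[:2]-q[:2]; print(c,z,w@u,w@[-u[1],u[0]])
print("vise top tri",tri([(t,ct(630,200)),(s,cs(225,25))]),"bin rim at z.1",at_z(t,ct(85,345),.1),at_z(t,ct(120,275),.1),tri([(t,ct(85,347)),(s,cs(390,322))]),tri([(t,ct(115,278)),(s,cs(272,300))]))
pad=H(q[:3],(q[3]+.048,0,.069))[0]
best=None
for sg in(1,-1):
    x=np.r_[sg*u,0];y=np.array([0,0,-1.]);R=np.c_[x,y,np.cross(x,y)]
    j=robot.solve_ik([pad[0],pad[1],.2],R);print(sg,j)
    j2=robot.solve_ik([pad[0],pad[1],.05],R);print(sg,j2)
```

```text
(590, 170) 0.0 -0.11478701576721047 -0.09486158712577272
(590, 170) 0.1 -0.10708551905746767 -0.07085037099606924
(630, 255) 0.0 -0.16531516743891245 -0.046591762834599044
(630, 255) 0.1 -0.15233510032167483 -0.02762319437057427
(665, 130) 0.0 -0.15592191910772363 -0.1447266551017478
(665, 130) 0.1 -0.14392314501290684 -0.11550613953247829
(625, 185) 0.0 -0.14303958849556656 -0.09421620400955806
(625, 185) 0.1 -0.1323866045573088 -0.0702724097052339
vise top tri (array([0.527, 0.276, 0.108]), [0.0192, 0.0192]) bin rim at z.1 [0.403 0.631 0.1  ] [0.45 0.61 0.1 ] (array([0.401, 0.626, 0.121]), [0.0013, 0.0013]) (array([0.451, 0.61 , 0.118]), [0.0056, 0.0056])
1 [  0.06   44.393 -73.869  76.28   42.234  88.891  90.303]
1 [  1.489  56.093 -74.137  85.865  54.344  79.278  83.159]
-1 [ -6.588  35.539 -56.543  76.575  29.251  82.947 -82.228]
-1 [ -9.397  41.497 -49.282  86.34   32.941  67.447 -85.171]
```

Run:
```python
from h import *
np.set_printoptions(precision=3,suppress=True)
q=np.load("q.npy");u=np.array([np.cos(q[2]),np.sin(q[2])])
p=np.array(telemetry.get_ee_pos())
robot.move_l([p[0],p[1],.36]);move_gripper(0.0)
j=list(telemetry.get_joints());print(np.array(j));j[0]=-42;robot.goto_joints(j)
print(telemetry.get_ee_pos(),telemetry.get_t())
pad=H(q[:3],(q[3]+.048,0,.069))[0]
for sg in(1,-1):
    x=np.r_[sg*u,0];y=np.array([0,0,-1.]);R=np.c_[x,y,np.cross(x,y)]
    for z in(.2,.05): print(sg,robot.solve_ik([pad[0],pad[1],z],R))
```

```text
[68.12  21.189  1.475 63.511 -0.54  95.303 -2.572]
[0.492 0.385 0.36 ] 6.5417
1 [-30.509  25.889 -17.008  77.808   7.52   77.402 111.668]
1 [-30.463  32.959 -16.7    87.409  10.282  61.143 109.617]
-1 [-48.695  24.859   8.934  78.814  -3.848  76.622 -60.472]
-1 [-48.182  31.914   8.05   88.367  -4.901  60.064 -59.673]
```

Run:
```python
from h import *
np.set_printoptions(precision=4,suppress=True)
q=np.load("q.npy");u=np.array([np.cos(q[2]),np.sin(q[2])])
x=np.r_[-u,0];y=np.array([0,0,-1.]);R=np.c_[x,y,np.cross(x,y)];np.save("R.npy",R)
pad=H(q[:3],(q[3]+.049,0,.069))[0]
robot.goto([pad[0],pad[1],.14],R)
robot.move_l([pad[0],pad[1],.082],vel=.1)
print(robot.move_l([pad[0],pad[1],.047],vel=.025,until_force=18),telemetry.get_ee_pos(),telemetry.get_ft_force(),telemetry.get_t())
s=eyes.snapshot("side");t=eyes.snapshot("top")
a=cv2.resize(s["pixels"][120:240,170:330,::-1],(640,480),interpolation=3);cv2.imwrite("pics/press.png",a)
```

```text
True [0.4951 0.4099 0.0563] [-2.2664 -0.1264  8.3071] 9.2417
```

View pics/press.png

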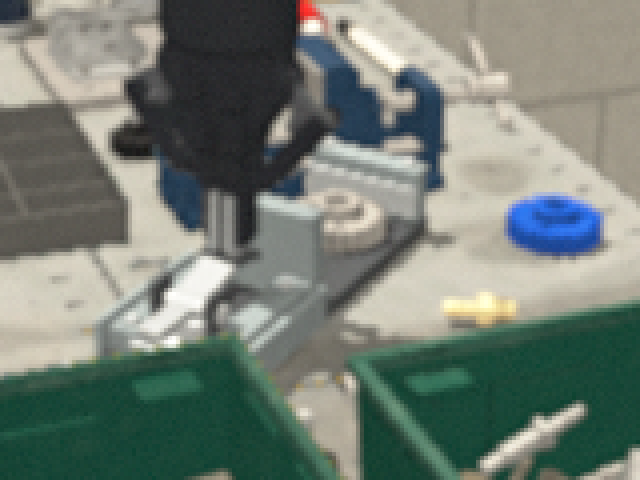

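Run:
```python
from h import *
np.set_printoptions(precision=4,suppress=True)
q=np.load("q.npy");at=lambda x,z:H(q[:3],(x,0,z))[0]
hx=lambda:(np.array(telemetry.get_ee_pos())[:2]-q[:2])@[np.cos(q[2]),np.sin(q[2])]
p=telemetry.get_ee_pos()
robot.move_l([p[0],p[1],.12],vel=.12)
x0=q[3]-.022
robot.move_l(at(x0,.12),vel=.15)
print(robot.move_l(at(x0,.049),vel=.1,until_force=10),telemetry.get_ee_pos())
print(robot.move_l(at(x0+.1,.049),vel=.04,until_force=18),hx()-x0,telemetry.get_ft_force(),telemetry.get_t())
t=eyes.snapshot("top");s=eyes.snapshot("side")
a=cv2.resize(t["pixels"][110:230,190:350,::-1],(640,480),interpolation=3);cv2.imwrite("pics/push.png",a)
```

```text
False [0.4699 0.343  0.0496]
True 0.0528378309463375 [-0.4322  0.1817  0.2443] 12.9417
```

View pics/push.png

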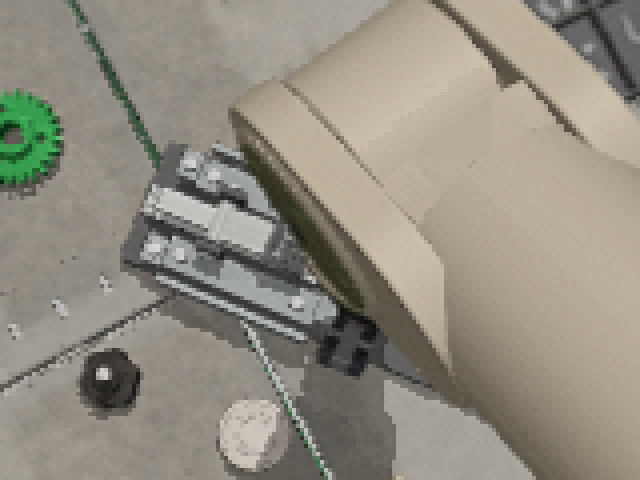

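Run:
```python
from h import *
np.set_printoptions(precision=4,suppress=True)
q=np.load("q.npy");at=lambda x,z:H(q[:3],(x,0,z))[0]
hx=lambda:(np.array(telemetry.get_ee_pos())[:2]-q[:2])@[np.cos(q[2]),np.sin(q[2])]
x=hx();print(x)
print(robot.move_l(at(x+.04,.049),vel=.02,until_force=22),hx(),telemetry.get_ft_force(),telemetry.get_t())
robot.pause(.25)
x=hx();robot.move_l(at(x-.015,.049),vel=.08)
robot.move_l(at(x-.015,.14),vel=.15)
p=telemetry.get_ee_pos()
robot.move_l([p[0]-.12,p[1]-.25,.33],vel=.3)
print(telemetry.get_t(),telemetry.get_ft_force())
t=eyes.snapshot("top");s=eyes.snapshot("side")
a=cv2.resize(t["pixels"][110:270,170:370,::-1],(600,480),interpolation=3);cv2.imwrite("pics/end.png",a)
for l in("gear_a","knob_a","bearing_c","fitting_a"):print(l,[(np.round(d["position"],1).tolist(),round(d["confidence"],2)) for d in eyes.spot_in(t,l)])
```

```text
-0.03407344733179879
True -0.03420957794006754 [ 0.1724 -0.9262  0.3618] 13.6583
16.2833 [-0.7182  0.319  -0.2137]
gear_a [([143.4, 192.8], 0.96), ([199.4, 323.8], 0.9), ([256.4, 338.3], 0.77)]
knob_a [([206.4, 216.8], 0.63), ([197.2, 327.6], 0.28)]
bearing_c [([217.5, 251.7], 0.79)]
fitting_a [([240.9, 291.7], 0.55)]
```

View pics/end.png

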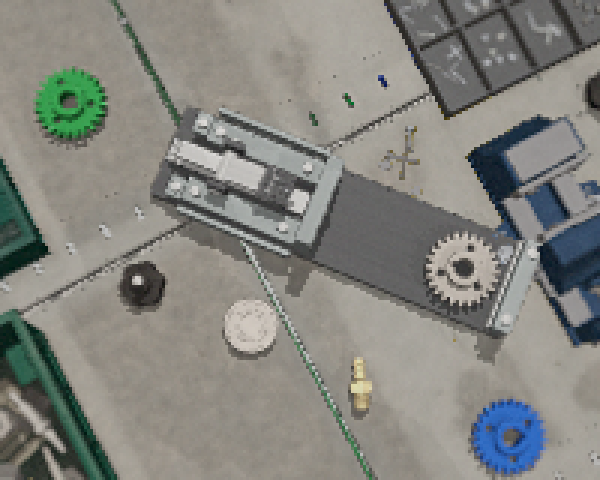

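Run:
```python
from h import *
q=np.load("q.npy");t=eyes.snapshot("top");u=np.array([np.cos(q[2]),np.sin(q[2])])
for c in((343,168),(313,256)):
    w=at_z(t,(110+c[1]/3-.3,170+c[0]/3-.3),.07)[:2]-q[:2];print(w@u,w@[-u[1],u[0]])
a=cv2.resize(t["pixels"][135:205,210:290,::-1],(800,700),interpolation=cv2.INTER_CUBIC)[:600];cv2.imwrite("pics/stop.png",a)
```

```text
-0.023004047144868593 -0.029857947943903743
-0.027266661195159008 0.04162437567785874
```

View pics/stop.png

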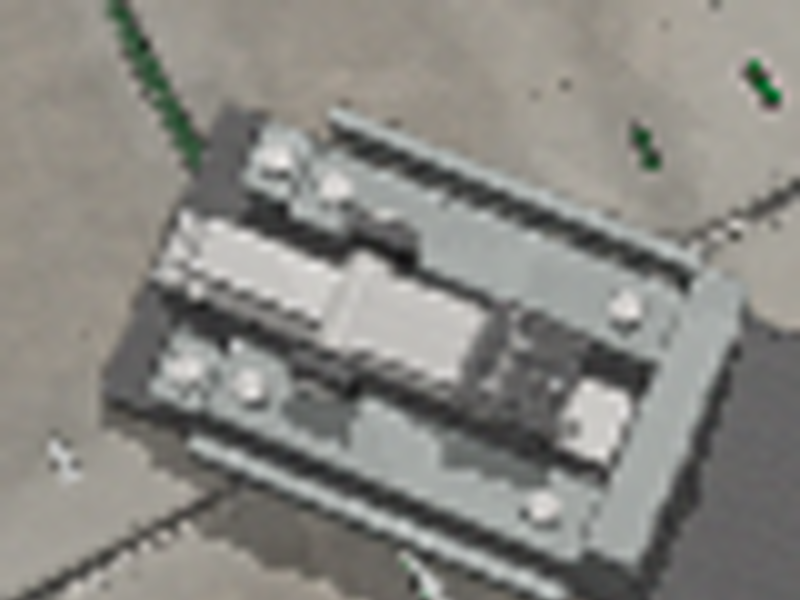

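```bash
python3 -c "
from station import robot
robot.sign_off()"
```

```text
the job is handed in; nothing more can be done
```

The ratchet holder is open and the job is handed in. The clock read about 16 s when the arm was clear, against the 32 s limit.

**Release:** With the gripper shut, I pressed the thumb pad down about 13 mm, where it met a firm stop and the 18 N trigger ended the move. The lever stayed flat in the later pictures.

**Jaw:** I pushed the jaw plate from the gear side, above the gear, for about 42 mm. That is well past the 6 mm it could move if still locked. A second push met the 22 N limit with no further movement. The last enlarged picture shows the carriage against both stop blocks with no visible gap, and the arm had backed off clear of everything.

**Gear and small parts:** All were still in place, with network positions within about 3 pixels of the start.

**Weaker points:**
- I could not read the two joint values directly, so they are inferred from the travel, the forces and the pictures.
- The holder fit had errors of 1–2 pixels, and the two ends of the jaw face came out about 4 mm apart, at -23 and -27 mm along the bar.
- The network's gear label also matched the blue and green look-alikes, which I left untouched.

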